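Fit the keyed collars to the leak tester's posts

ROBOT

A 7-joint arm with a two-finger parallel gripper is mounted at the origin on the work surface. World frame = base frame: x ahead of the robot, y to its left, z up, the work surface at z = 0. Lengths are in m, angles in rad, forces in N, time in s.
With the tool pointing down it reaches from about 0.4 to 0.85 m from the base axis. Payload 10.4 kg.
Tool frame: the origin (TCP) lies midway between the tips of the shut fingers; the grasp point (between the pads) lies 19 mm behind it; z points along the fingers, y is the line along which they close (so a half turn about z gives the same grasp; the last joint's range is limited). The gripper opens to 87 mm and grips with 3 to 60 N. Pads are 19 mm wide; open, the fingers measure 117 mm over their backs; the gripper's body (75 mm by 190 mm) begins 51 mm behind the grasp point.
Start: joints at [-1.329, 0.332, -0.065, 1.46, 0.022, 1.35, -0.088], TCP at [0.164, 0.603, 0.223] pointing down, gripper open.
Joint ranges: [-2.6, 2.6], [-0.5, 2.12], [-1.47, 1.34], [0.16, 2.42], [-1.27, 4.41], [0.06, 2.06], [-2.6, 2.6]. Speed limits (rad/s): [2.22, 2.22, 2.79, 2.79, 3.14, 3.14, 3.14].

INTERFACE

Orientations are given as a unit quaternion [x, y, z, w].
In Python, from cell import monitor, optics, order gives the robot as it stands.
- The arm moves only by the tool play_rows, never from a script. Its argument "rows" is a list of rows, each a list of 3 entries, a list of its own where there are three numbers: the shift along the tool's x, y, z in m, then the turn, a rotation vector about the tool's x, y, z in rad, then the opening, from -1 (shut) to 1 (fully open). A call has 1 to 10 rows; each row is the pose to reach, as a shift and turn from the pose commanded when the call began, along the tool's axes at that moment; what a row does not reach only later rows make up. A row lasts 1/12 s, in which the tool goes at most 41.7 mm and 7.16 degrees, less where a joint would pass 70% of its speed; a pose out of reach is approached as far as the arm can. A call with a gripper value outside its range is refused whole. The fingers move at their own pace and stop on an object; "squeeze" is the grip in N (left out, the last holds). Time passes only in rows, so rows that repeat a pose let the fingers close. It gives the time, the measured TCP pose, the force, the opening and the grip force at its end, in the units of the state.
- monitor.read_state(): the state, without advancing time (a new reading comes with each control period).
- optics.snapshot(name): name is "side" or "top" or "wrist"; returns a dict with "frame" (400x640x3 uint8, red, green, blue), "fovy" (degrees; the focal length in pixels is half the picture's height over the tangent of half this angle, whatever the lens; pixels are square), "cx", "cy" (the principal point, pixels), "k1" (the pictures are not rectified: a ray, as slopes to the right and down, at radius r is drawn at 1 + k1 r^2 times it, then the intrinsics apply), "rvec" (rotation vector, rad) and "tvec" (3), from world to camera coordinates, as OpenCV has them. Camera axes: x right, y down, z forward; pixel columns grow to the right and rows downward; lengths in m; the calibration is good to about 2 mm. A picture is of the moment at which its call begins. There is no depth.
- order.job_done(): hands the job in; it is judged then, once.
The state is a dict: "t": time; "q": joint angles; "dq": joint speeds; "effort": joint torques, N m; "position": TCP position; "eef_rot": TCP orientation; "ft_force": force on the tool from outside, world axes, zero at the start; "moment": the same for the moment, N m; "opening": finger opening in m; "gripper_force": force on a finger pad.
Only numpy, scipy, OpenCV 4.12 (cv2) and the standard library are available. Lean on these libraries where they do the work, as an engineer would, in place of code of your own. Each camera call takes 0.05 s, during which the arm holds its last target. There are 200 camera calls.

TASK

Set up the leak tester's bottle holders: find the three white collars that have a D-shaped bore and put each one on the D-post of its own size (small, medium, large), turned so that its flat meets the post's flat, and let it drop fully home on the shoulder. Leave the two plain rings with round bores where they lie, and do not shift or knock over the two glass flasks.

Things in the scene. Friction and masses are not known exactly. Their poses are not given: they have to be found in the camera images.
- collar_small: Small keyed collar, loose, white plastic, lying flat: outer diameter 46 mm, height 22 mm, with a D-shaped bore right through: round of diameter 33 mm, cut by a straight flat 8.3 mm from the axis. Origin on its axis at the underside, z up along the axis, +x from the axis straight to the flat (square to it). About 25 to 80 g.
- post_small: Small D-post, fixed: dark steel foot (diameter 84, height 8 mm), black shoulder of diameter 42 mm with its top (the seat) at 20 mm, then a bright steel post up to 50 mm, diameter 28 mm with one flat 6 mm from the axis; its top 5 mm taper in by 3 mm. Its collar goes on with 2.5 mm play, flat to flat only. Origin on the axis at table level, z up, +x from the axis out through the flat (a seated collar's +x is the same).
- collar_medium: Medium keyed collar, loose, white plastic, lying flat: outer diameter 56 mm, height 22 mm, with a D-shaped bore right through: round of diameter 41 mm, cut by a straight flat 10.3 mm from the axis. Origin on its axis at the underside, z up along the axis, +x from the axis straight to the flat (square to it). About 25 to 80 g.
- post_medium: Medium D-post, fixed: dark steel foot (diameter 84, height 8 mm), black shoulder of diameter 52 mm with its top (the seat) at 20 mm, then a bright steel post up to 50 mm, diameter 36 mm with one flat 8 mm from the axis; its top 5 mm taper in by 3 mm. Its collar goes on with 2.5 mm play, flat to flat only. Origin on the axis at table level, z up, +x from the axis out through the flat (a seated collar's +x is the same).
- collar_large: Large keyed collar, loose, white plastic, lying flat: outer diameter 66 mm, height 22 mm, with a D-shaped bore right through: round of diameter 49 mm, cut by a straight flat 12.3 mm from the axis. Origin on its axis at the underside, z up along the axis, +x from the axis straight to the flat (square to it). About 25 to 80 g.
- post_large: Large D-post, fixed: dark steel foot (diameter 84, height 8 mm), black shoulder of diameter 62 mm with its top (the seat) at 20 mm, then a bright steel post up to 50 mm, diameter 44 mm with one flat 10 mm from the axis; its top 5 mm taper in by 3 mm. Its collar goes on with 2.5 mm play, flat to flat only. Origin on the axis at table level, z up, +x from the axis out through the flat (a seated collar's +x is the same).
- ring_small: Plain ring, loose, white plastic, outer diameter 46 mm, height 22 mm, like the small collar but its bore (diameter 33 mm) is fully round, without a flat. Not to be used. Origin on its axis at the underside.
- ring_medium: Plain ring, loose, white plastic, outer diameter 56 mm, height 22 mm, like the medium collar but its bore (diameter 41 mm) is fully round, without a flat. Not to be used. Origin on its axis at the underside.
- flask0: Small amber glass sample flask standing upright, eight-sided, 30 mm across, 59 mm high, with a white cap. Stays where it stands. Origin at the centre of its underside.
- flask1: Small amber glass sample flask standing upright, eight-sided, 30 mm across, 59 mm high, with a white cap. Stays where it stands. Origin at the centre of its underside.
Mind the look-alikes: they are no part of the job. What is shaped like the flask0 but blue or yellow is not meant.

How it is judged:
At the end, for the whole second after the job is handed in: Each D-bore collar is on the post of its own size: axes within 6 mm, at most 3.5 mm above the shoulder, level within 0.12 rad, flats within 0.5 rad, at rest; plain rings and flasks within 30 mm of their starts, flasks upright within 0.2 rad (horizontal distance between collar_small and post_small below 0.006 m and z of collar_small in the frame of post_small between 0.017 and 0.0235 m and angle between each of collar_small, collar_medium, collar_large's own z axis and vertical below 0.12 rad and angle between the x axis of collar_small and the x axis of post_small, either way round below 0.5 rad and linear speed of each of collar_small, collar_medium, collar_large below 0.02 m/s and horizontal distance between collar_medium and post_medium below 0.006 m and z of collar_medium in the frame of post_medium between 0.017 and 0.0235 m and angle between the x axis of collar_medium and the x axis of post_medium, either way round below 0.5 rad and horizontal distance between collar_large and post_large below 0.006 m and z of collar_large in the frame of post_large between 0.017 and 0.0235 m and angle between the x axis of collar_large and the x axis of post_large, either way round below 0.5 rad and distance of each of ring_small, ring_medium, flask0, flask1 from where it was at the start of the episode below 0.03 m and angle between each of flask0, flask1's own z axis and vertical below 0.2 rad); the robot touches nothing.
It fails at once if a plain ring is moved more than 40 mm (distance of any of ring_small, ring_medium from where it was at the start of the episode above 0.04 m).
It fails at once if a glass flask is moved more than 40 mm (distance of any of flask0, flask1 from where it was at the start of the episode above 0.04 m).
It fails at once if a glass flask is knocked over (angle between any of flask0, flask1's own z axis and vertical above 0.6 rad).
It also fails if it takes over 102 s, if anything falls off the work surface, if the arm or the gripper's body presses on something with over 40 N, if the wrist force passes 120 N, or if a joint passes its speed limit or range.

## Working session

There is one attempt and no reset: what is moved stays moved. The work goes in short steps, Python scripts to look and compute and a tool call to move; the robot and the scene stay as the last step left them, time stands still between calls to the robot, and variables do not carry over. Pictures are saved under pics/ and viewed, at most 14 in all, crops included, and the job is handed in when it is done.

Besides the shell and the picture viewer there is one more tool, called after "Emit:" by a JSON object that holds its "api" and its "payload". play_rows: Moves the arm, as the interface text tells. Its arguments: {"type":"object","properties":{"rows":{"type":"array","items":{"type":"array"}},"squeeze":{"type":"number"}},"required":["rows"]}

```bash
mkdir -p pics; ls
cat > h.py <<'E'
import numpy as np,cv2
from scipy.spatial.transform import Rotation as R
from cell import monitor,optics,order
def snap(n,f=None):
    s=optics.snapshot(n)
    if f: cv2.imwrite('pics/'+f,s['frame'][:,:,::-1])
    return s
def K(s):
    f=200/np.tan(np.radians(s['fovy'])/2); return np.array([[f,0,s['cx']],[0,f,s['cy']],[0,0,1.]])
def ray(s,uv):
    uv=np.array(uv,float).reshape(-1,1,2)
    n=cv2.undistortPoints(uv,K(s),np.array([s['k1'],0,0,0.])).reshape(-1,2)
    Rm=R.from_rotvec(np.ravel(s['rvec'])).as_matrix(); c=-Rm.T@np.ravel(s['tvec'])
    return c,np.c_[n,np.ones(len(n))]@Rm
def onz(s,uv,z):
    c,d=ray(s,uv); return c+d*((z-c[2])/d[:,2])[:,None]
def proj(s,P):
    return cv2.projectPoints(np.array(P,float).reshape(-1,3),np.ravel(s['rvec']),np.ravel(s['tvec']),K(s),np.array([s['k1'],0,0,0.]))[0].reshape(-1,2)
E
python3 - <<'E'
from h import *
for n in ['top','side','wrist']:
    s=snap(n,n+'0.png'); c,d=ray(s,[320,200]); print(n,s['fovy'],s['k1'],c,d)
st=monitor.read_state(); print(st)
E
```

```text
pics
top 48.65350491176402 0.024795157115451695 [ 0.32982223 -0.02513794  1.27823816] [[ 0.12539608  0.02063383 -0.99196814]]
side 56.22905532047765 -0.05881954386626442 [0.41597963 0.65132429 0.49388637] [[ 0.13420101 -0.80332108 -0.58026227]]
wrist 69.46391628025995 -0.004867942128824356 [0.08731571 0.62327921 0.38515262] [[ 0.26954643 -0.08713556 -0.95913897]]
{'t': 0.15, 'q': array([-1.32858434,  0.33272208, -0.06467794,  1.46068932,  0.02161174,
        1.34991281, -0.08849176]), 'dq': array([-0.00097385, -0.001571  ,  0.00031312, -0.00385842,  0.00075061,
        0.00050704,  0.00073336]), 'effort': array([ 7.06368410e-04, -6.23629332e+01,  2.47818633e-02, -3.90148187e+01,
       -6.11872366e-02,  3.71886429e-02,  1.27031003e-04]), 'position': array([0.16352485, 0.60294768, 0.22196775]), 'eef_rot': array([ 1.32016643e-01,  9.91247364e-01, -5.16671045e-04, -3.77595944e-05]), 'ft_force': array([-0.33327311, -0.95510013, -0.721819  ]), 'moment': array([ 0.01232423,  0.02897977, -0.00340965]), 'gripper_force': 0.0, 'opening': 0.08688072191865007}
```

View pics/top0.png

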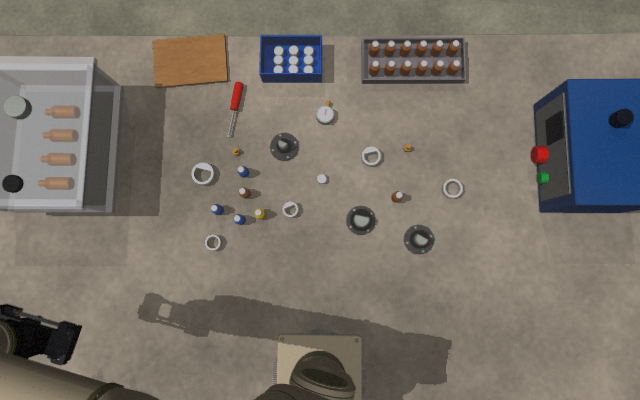

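View pics/side0.png

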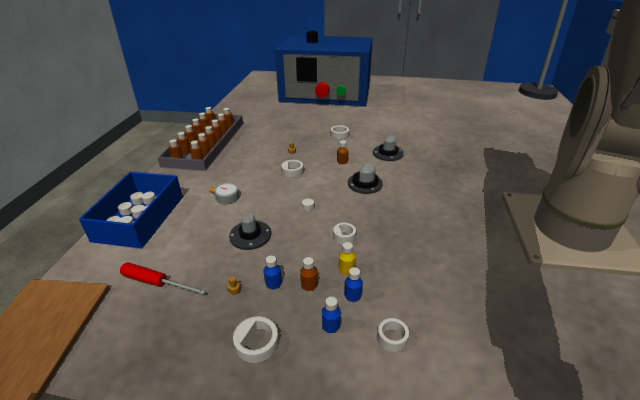

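The top view shows five rings, at (203,174), (213,242), (290,209), (372,156) and (453,188). The posts are at (284,146), (361,220) and (419,239). The amber flasks are near (245,193) and (397,197). Blue and yellow flasks, a pot and a cap are the distractors. One close crop and a measurement come next.

Run:
```python
from h import *
s=snap('top'); im=s['frame'].copy(); 
# tiles 
cs=[(203,174),(213,242),(290,209),(372,156),(453,188),(284,146),(361,220),(419,239)]
t=[cv2.resize(im[v-20:v+20,u-20:u+20],(200,200),interpolation=cv2.INTER_CUBIC) for u,v in cs]
g=np.vstack([np.hstack(t[:4]),np.hstack(t[4:])]); cv2.imwrite('pics/tiles.png',g[:,:,::-1])
hsv=cv2.cvtColor(im,cv2.COLOR_RGB2HSV)
w=((hsv[...,1]<45)&(hsv[...,2]>165)).astype(np.uint8)
for u,v in cs[:5]:
    m=np.zeros_like(w); m[v-18:v+18,u-18:u+18]=w[v-18:v+18,u-18:u+18]
    ct=max(cv2.findContours(m,cv2.RETR_EXTERNAL,cv2.CHAIN_APPROX_NONE)[0],key=cv2.contourArea)
    P=onz(s,ct.reshape(-1,2),.022)[:,:2]; (x,y),r=cv2.minEnclosingCircle((P*1000).astype(np.float32)); print((u,v),x,y,2*r)
for u,v in cs[5:]:
    print('post',(u,v),onz(s,(u,v),.03))
am=((hsv[...,0]<14)&(hsv[...,1]>150)&(hsv[...,2]>60)).astype(np.uint8)
n,l,st,c=cv2.connectedComponentsWithStats(am)
for i in range(1,n):
    if 15<st[i,4]<200: print('amber',c[i],st[i,4],onz(s,c[i],.03)[0])
```

```text
(203, 174) 565.5722045898438 344.14080810546875 62.5150146484375
(213, 242) 366.494140625 306.64508056640625 43.5999755859375
(290, 209) 462.9933776855469 87.4179458618164 42.836509704589844
(372, 156) 619.9845581054688 -144.29994201660156 53.13896560668945
(453, 188) 526.2593383789062 -375.572021484375 53.182395935058594
post (284, 146) [[0.64470269 0.10649697 0.03      ]]
post (361, 220) [[ 0.4314899  -0.11524552  0.03      ]]
post (419, 239) [[ 0.37964777 -0.27628735  0.03      ]]
amber [405.53846154  48.07692308] 26 [ 0.94185109 -0.248224    0.03      ]
amber [420.43333333  47.9       ] 30 [ 0.94206939 -0.29188273  0.03      ]
amber [436.82758621  47.86206897] 29 [ 0.94179403 -0.33977416  0.03      ]
amber [453.0625   47.21875] 32 [ 0.94336748 -0.38708199  0.03      ]
amber [373.65217391  48.65217391] 23 [ 0.94068471 -0.15435114  0.03      ]
amber [389.84210526  48.57894737] 19 [ 0.94061112 -0.20207237  0.03      ]
amber [373.55555556  67.77777778] 27 [ 0.88140049 -0.15371154  0.03      ]
amber [389.4  67.8] 25 [ 0.88111438 -0.2001608   0.03      ]
amber [404.72413793  68.        ] 29 [ 0.88026592 -0.24494798  0.03      ]
amber [420.85714286  67.67857143] 28 [ 0.88098434 -0.29198008  0.03      ]
amber [436.93548387  67.74193548] 31 [ 0.88049637 -0.33867788  0.03      ]
amber [453.14285714  67.45714286] 35 [ 0.88104854 -0.38561215  0.03      ]
amber [245.         193.95238095] 21 [0.50376805 0.21559036 0.03      ]
amber [395.07142857 197.35714286] 28 [ 0.49644596 -0.2116917   0.03      ]
```

View pics/tiles.png

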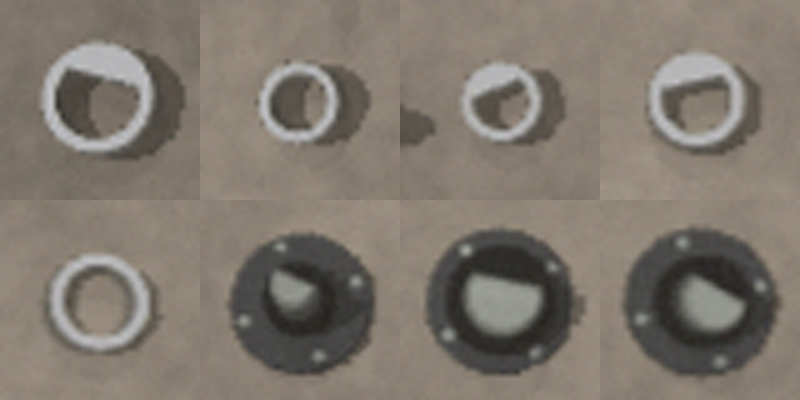

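The tiles show clear D-bores at (203,174) large, (290,209) small and (372,156) medium. The rings at (213,242) and (453,188) are plain. By shoulder and post size, the posts are small (284,146), large (361,220) and medium (419,239). I'll start with the large collar and work out the move above it.

```bash
cat >> h.py <<'E'
def go(x,y,z,yaw):
    "shift and turn, tool axes, to world xyz with tool-y yaw (deg), tool pointing down"
    st=monitor.read_state(); T=R.from_quat(st['eef_rot'])
    a=np.radians(yaw); Y=[np.cos(a),np.sin(a),0]; Z=[0,0,-1]
    G=R.from_matrix(np.c_[np.cross(Y,Z),Y,Z])
    print('t%.1f'%st['t'],'shift',T.inv().apply(np.array([x,y,z])-st['position']).round(4),'rv',(T.inv()*G).as_rotvec().round(3),'op',st['opening'].round(4))
def blobs(s,mask,z,amin=150):
    cts,h=cv2.findContours(mask.astype(np.uint8),cv2.RETR_CCOMP,cv2.CHAIN_APPROX_NONE)
    for i,c in enumerate(cts):
        if cv2.contourArea(c)<amin: continue
        P=onz(s,c.reshape(-1,2),z)[:,:2]*1000
        (x,y),r=cv2.minEnclosingCircle(P.astype(np.float32))
        u=c.reshape(-1,2).mean(0)
        print('hole' if h[0][i][3]>=0 else 'outer','px',u.round(),'mec',round(x,1),round(y,1),'d',round(2*r,1),'area',round(cv2.contourArea(P.astype(np.float32))),flat(P))
def flat(P):
    "longest straight hull edge group: normal yaw and mid"
    H=cv2.convexHull(P.astype(np.float32)); A=cv2.approxPolyDP(H,1.5,True).reshape(-1,2)
    e=np.roll(A,-1,0)-A; L=np.hypot(*e.T); i=L.argmax()
    n=np.array([e[i,1],-e[i,0]])/L[i]; m=A[i]+e[i]/2
    if n@(m-A.mean(0))<0:n=-n
    return 'flat yaw %.1f len %.1f mid %s'%(np.degrees(np.arctan2(n[1],n[0])),L[i],m.round(1))
E
python3 - <<'E'
from h import *
go(.566,.344,.16,-12)
E
```

```text
Traceback (most recent call last):
  File "h.py", line 24, in go
    print('t%.1f'%st['t'],'shift',T.inv().apply(np.array([x,y,z])-st['position']).round(4),'rv',(T.inv()*G).as_rotvec().round(3),'op',st['opening'].round(4))
                                                                                                                                      ^^^^^^^^^^^^^^^^^^^
AttributeError: 'float' object has no attribute 'round'
```

```bash
sed -i "s/st\['opening'\].round(4)/round(st['opening'],4)/" h.py
python3 -c "
from h import *
go(.566,.344,.16,-12)"
```

```text
t0.2 shift [-0.4562 -0.1446  0.0622] rv [-1.000e-03  1.000e-03  1.515e+00] op 0.0876
```

Emit:
{"api": "play_rows", "payload": {"rows": [[[-0.456, -0.145, 0.062], [0, 0, 1.515], 1], [[-0.456, -0.145, 0.062], [0, 0, 1.515], 1], [[-0.456, -0.145, 0.062], [0, 0, 1.515], 1], [[-0.456, -0.145, 0.062], [0, 0, 1.515], 1], [[-0.456, -0.145, 0.062], [0, 0, 1.515], 1], [[-0.456, -0.145, 0.062], [0, 0, 1.515], 1], [[-0.456, -0.145, 0.062], [0, 0, 1.515], 1], [[-0.456, -0.145, 0.062], [0, 0, 1.515], 1], [[-0.456, -0.145, 0.062], [0, 0, 1.515], 1], [[-0.456, -0.145, 0.062], [0, 0, 1.515], 1]]}}

```text
t: 1.03
position: [0.5123, 0.378, 0.1688]
eef_rot: [0.689, 0.725, 0.0, -0.0]
ft_force: [-0.9, 0.8, -0.2]
opening: 0.0871
gripper_force: 0.0
```

```bash
python3 -c "
from h import *
print(monitor.read_state()['q'])
go(.566,.344,.16,-12)"
```

```text
[-0.94079645  0.3944927   0.30451909  1.51540398 -0.12181082  1.25017006
 -0.56978193]
t1.0 shift [-0.0366  0.052   0.0088] rv [ 0.   -0.    0.26] op 0.0871
```

Emit:
{"api": "play_rows", "payload": {"rows": [[[-0.037, 0.052, 0.009], [0, 0, 0.26], 1], [[-0.037, 0.052, 0.009], [0, 0, 0.26], 1], [[-0.037, 0.052, 0.009], [0, 0, 0.26], 1], [[-0.037, 0.052, 0.009], [0, 0, 0.26], 1], [[-0.037, 0.052, 0.009], [0, 0, 0.26], 1], [[-0.037, 0.052, 0.009], [0, 0, 0.26], 1]]}}

```text
t: 1.53
position: [0.5637, 0.3468, 0.1601]
eef_rot: [0.774, 0.633, 0.0, -0.001]
ft_force: [0.2, -0.1, -1.0]
opening: 0.0867
gripper_force: 0.0
```

Run:
```python
from h import *
s=snap('wrist','w1.png'); h=cv2.cvtColor(s['frame'],cv2.COLOR_RGB2HSV)
blobs(s,(h[...,1]<45)&(h[...,2]>160),.022)
s=snap('side'); h=cv2.cvtColor(s['frame'],cv2.COLOR_RGB2HSV)
blobs(s,(h[...,1]<45)&(h[...,2]>150),.022)
go(.566,.344,.16,-12)
```

```text
outer px [227. 324.] mec 410.5 203.0 d 21.3 area 303 flat yaw 125.2 len 10.2 mid [406.2 210.5]
outer px [203. 252.] mec 414.6 299.3 d 42.2 area 303 flat yaw -54.0 len 31.3 mid [418.7 295.7]
outer px [460. 249.] mec 701.3 245.2 d 44.8 area 272 flat yaw 178.0 len 31.8 mid [697.1 251.4]
outer px [510. 241.] mec 762.6 245.3 d 96.9 area 336 flat yaw -101.5 len 92.9 mid [760.4 244.5]
outer px [326. 193.] mec 565.2 343.5 d 65.7 area 3261 flat yaw 72.2 len 19.0 mid [574.6 373.4]
hole px [323. 193.] mec 564.8 343.4 d 51.1 area 1584 flat yaw -15.1 len 42.7 mid [577.3 340.2]
outer px [571. 200.] mec 838.5 260.5 d 186.4 area 7635 flat yaw -121.9 len 156.6 mid [813.7 238. ]
outer px [531. 138.] mec 783.6 358.6 d 53.8 area 317 flat yaw -90.1 len 36.6 mid [790.2 352.6]
outer px [ 95. 142.] mec 348.5 423.6 d 273.8 area 27246 flat yaw 16.2 len 183.9 mid [445.2 450.5]
hole px [209. 194.] mec 440.9 370.3 d 26.5 area 198 flat yaw 95.1 len 23.3 mid [440.  375.3]
hole px [ 61. 143.] mec 305.9 451.8 d 34.0 area 306 flat yaw 60.7 len 23.1 mid [312.8 457.7]
hole px [ 91. 137.] mec 341.2 450.7 d 23.2 area 188
[... 393 characters left out ...]
58.7 len 32.5 mid [539.9 369.2]
hole px [257. 336.] mec 564.1 346.1 d 50.2 area 1376 flat yaw -16.1 len 41.7 mid [577.6 342.2]
outer px [128. 260.] mec 840.1 238.1 d 282.6 area 16702 flat yaw -73.7 len 148.3 mid [898.9 161.9]
outer px [345. 236.] mec 456.9 108.6 d 87.2 area 2299 flat yaw 177.0 len 40.7 mid [442.1 113.8]
outer px [334. 162.] mec 551.7 -212.5 d 381.6 area 22816 flat yaw -21.4 len 246.2 mid [ 598.5 -272.3]
outer px [397. 119.] mec 367.8 -486.0 d 259.9 area 18223 flat yaw -174.7 len 132.8 mid [ 267.9 -483. ]
outer px [514. 102.] mec -51.5 -713.7 d 263.6 area 16915 flat yaw -65.0 len 167.8 mid [ -19.1 -754.1]
t1.6 shift [-0.0021  0.0026  0.0002] rv [-0.    -0.001  0.008] op 0.087
```

View pics/w1.png

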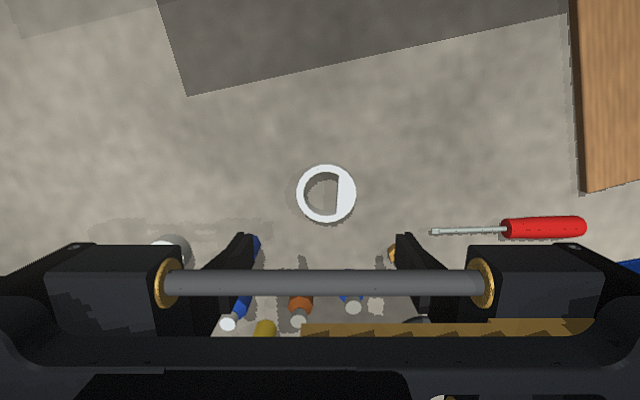

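Wrist view: the large D-collar is at (326,193), diameter 65.7, flat 12.5 mm from the axis and yaw −15°, and the finger path is free. I descend and grip.

```bash
python3 -c "
from h import *
go(.565,.3435,.005,-15)"
```

```text
t1.6 shift [-0.0029  0.0018  0.1552] rv [-0.    -0.001  0.061] op 0.087
```

Emit:
{"api": "play_rows", "payload": {"rows": [[[-0.003, 0.002, 0.04], [0, 0, 0.06], 1], [[-0.003, 0.002, 0.08], [0, 0, 0.06], 1], [[-0.003, 0.002, 0.115], [0, 0, 0.06], 1], [[-0.003, 0.002, 0.14], [0, 0, 0.06], 1], [[-0.003, 0.002, 0.155], [0, 0, 0.06], 1], [[-0.003, 0.002, 0.155], [0, 0, 0.06], 1], [[-0.003, 0.002, 0.155], [0, 0, 0.06], -1], [[-0.003, 0.002, 0.155], [0, 0, 0.06], -1], [[-0.003, 0.002, 0.155], [0, 0, 0.06], -1], [[-0.003, 0.002, 0.155], [0, 0, 0.06], -1]], "squeeze": 15}}

```text
t: 2.47
position: [0.5664, 0.3424, 0.0058]
eef_rot: [0.794, 0.608, 0.001, -0.0]
ft_force: [0.3, -0.2, -0.1]
opening: 0.0677
gripper_force: 0.0
```

```bash
python3 -c "
from h import *
st=monitor.read_state();print(st['position'],st['q'][6])
go(.43,-.115,.16,-8)"
```

```text
[0.56638351 0.34237754 0.00581732] -0.7170404692491057
t2.5 shift [-0.477  -0.0124 -0.1547] rv [ 0.001 -0.001 -0.124] op 0.0677
```

Emit:
{"api": "play_rows", "payload": {"rows": [[[0, 0, 0], [0, 0, 0], -1], [[0, 0, 0], [0, 0, 0], -1], [[0, 0, 0], [0, 0, 0], -1], [[0, 0, -0.03], [0, 0, 0], -1], [[0, 0, -0.07], [0, 0, 0], -1], [[-0.03, 0, -0.11], [0, 0, -0.05], -1], [[-0.07, 0, -0.14], [0, 0, -0.1], -1], [[-0.11, -0.003, -0.155], [0, 0, -0.124], -1], [[-0.15, -0.005, -0.155], [0, 0, -0.124], -1], [[-0.19, -0.007, -0.155], [0, 0, -0.124], -1]]}}

```text
t: 3.3
position: [0.5138, 0.1709, 0.1612]
eef_rot: [0.755, 0.656, 0.002, 0.0]
ft_force: [1.2, -1.2, -0.1]
opening: 0.0639
gripper_force: 15.0
```

```bash
python3 -c "
from h import *
go(.42,-.185,.16,-8)"
```

```text
t3.3 shift [-3.655e-01 -4.340e-02  3.000e-04] rv [ 0.002 -0.002  0.   ] op 0.0639
```

Emit:
{"api": "play_rows", "payload": {"rows": [[[-0.04, -0.005, 0], [0, 0, 0], -1], [[-0.08, -0.01, 0], [0, 0, 0], -1], [[-0.12, -0.015, 0], [0, 0, 0], -1], [[-0.16, -0.02, 0], [0, 0, 0], -1], [[-0.2, -0.025, 0], [0, 0, 0], -1], [[-0.24, -0.03, 0], [0, 0, 0], -1], [[-0.28, -0.035, 0], [0, 0, 0], -1], [[-0.32, -0.04, 0], [0, 0, 0], -1], [[-0.35, -0.043, 0], [0, 0, 0], -1], [[-0.365, -0.043, 0], [0, 0, 0], -1]]}}

```text
t: 4.13
position: [0.4183, -0.1874, 0.1597]
eef_rot: [0.756, 0.654, 0.0, 0.0]
ft_force: [0.8, -0.4, -0.9]
opening: 0.0642
gripper_force: 15.0
```

Emit:
{"api": "play_rows", "payload": {"rows": [[[0, 0, 0], [0, 0, 0], -1], [[0, 0, 0], [0, 0, 0], -1]]}}

```text
t: 4.3
position: [0.4199, -0.1838, 0.1595]
eef_rot: [0.756, 0.655, 0.0, -0.0]
ft_force: [0.8, 0.6, -0.4]
opening: 0.0646
gripper_force: 15.0
```

Run:
```python
from h import *
s=snap('wrist','w2.png'); h=cv2.cvtColor(s['frame'],cv2.COLOR_RGB2HSV)
go(.42,-.185,.16,-8)
print(proj(s,[[.4315,-.115,.05]]))
```

```text
t4.3 shift [-0.0022  0.0001 -0.0006] rv [-0. -0. -0.] op 0.0643
[[325.79776188 125.08291318]]
```

View pics/w2.png

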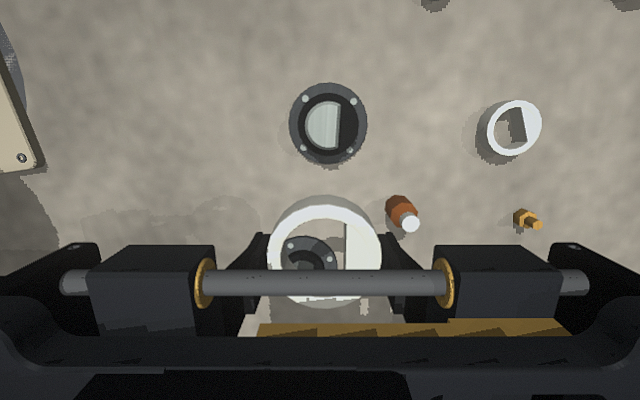

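Wrist view: the large post is at (327,124) with its flat to the right, the held collar is at (325,250) with its flat to the right, and an amber flask stands at (402,212). I measure the post and the collar held in the gripper.

```bash
cat >> h.py <<'E'
def post(s,u,v,w=55):
    "foot circle and bright post top within a window"
    h=cv2.cvtColor(s['frame'],cv2.COLOR_RGB2HSV); V=h[...,2]
    m=np.zeros(V.shape,bool); m[max(0,v-w):v+w,max(0,u-w):u+w]=1
    print('FOOT');blobs(s,cv2.morphologyEx((m&(V<95)).astype(np.uint8),cv2.MORPH_CLOSE,np.ones((3,3))),.008,600)
    print('POST');blobs(s,m&(V>115)&(np.hypot(*np.moveaxis(np.indices(V.shape)-np.array([v,u])[:,None,None],0,0))<w*.55),.05,60)
def fitheld(s,pts,z):
    P=onz(s,pts,z)[:,:2]*1000
    A=np.c_[2*P,np.ones(len(P))]; c=np.linalg.lstsq(A,(P**2).sum(1),rcond=None)[0]
    return c[:2],np.sqrt(c[2]+c[:2]@c[:2])
E
python3 - <<'E'
from h import *
s=snap('wrist'); post(s,327,124)
st=monitor.read_state(); zt=st['position'][2]-.0058+.022
h=cv2.cvtColor(s['frame'],cv2.COLOR_RGB2HSV)
m=((h[...,1]<45)&(h[...,2]>190)).astype(np.uint8); m[:190]=0;m[268:]=0;m[:,:265]=0;m[:,385:]=0
# upper arc of collar's top outer edge: lower boundary of white top face vs side is unclear, use inner edge of bore
cv2.imwrite('pics/m.png',np.hstack([cv2.resize(s['frame'][180:310,255:395,::-1],(560,520))]))
blobs(s,m,zt,100)
E
```

```text
FOOT
outer px [328. 124.] mec 433.5 -116.5 d 83.9 area 5295 flat yaw 124.7 len 20.0 mid [410.5 -83.1]
hole px [324. 125.] mec 433.0 -116.1 d 50.4 area 1521 flat yaw -10.0 len 42.0 mid [ 445.5 -118.1]
POST
outer px [326. 125.] mec 433.0 -114.7 d 41.4 area 944 flat yaw -10.6 len 31.0 mid [ 442.8 -114.4]
outer px [323. 236.] mec 420.2 -181.4 d 64.4 area 945 flat yaw -98.0 len 61.1 mid [ 420.4 -187.6]
```

View pics/m.png

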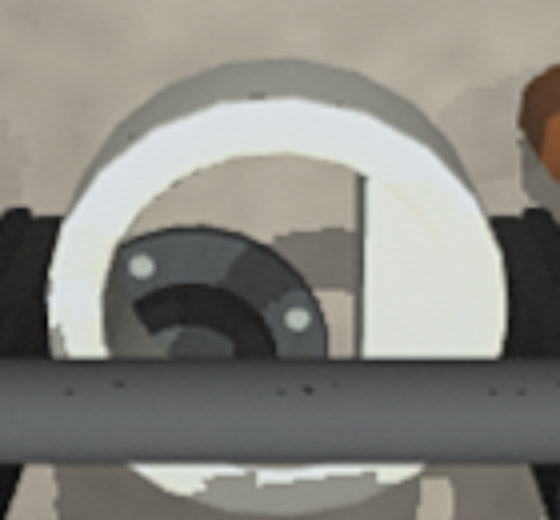

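```bash
cat >> h.py <<'E'
def held(s,u0,u1,v0,v1,h=.022,zg=.0058):
    st=monitor.read_state(); zt=st['position'][2]-zg+h
    m=s['frame'].min(2)>185; cols=[]
    for u in range(u0,u1):
        r=np.flatnonzero(m[v0:v1,u])
        if len(r) and r[0]>0: cols.append((u,v0+r[0]-.5))
    c,r=fitheld(s,cols,zt)
    T=R.from_quat(st['eef_rot']).as_matrix()
    d=np.r_[c/1000,zt]-st['position']
    print('held c',c.round(1),'r',r.round(1),'in tool mm',(T.T@d*1000).round(1),len(cols)); return zt
E
python3 - <<'E'
from h import *
s=snap('wrist'); zt=held(s,272,378,192,255)
p=onz(s,[[255+366/4,180+182/4],[255+362/4,180+350/4]],zt)[:,:2]; d=p[0]-p[1]; print('flat yaw',np.degrees(np.arctan2(-d[0],d[1])),p*1000)
E
```

```text
held c [ 420.3 -181.9] r 32.3 in tool mm [  0.1  -0.2 -16.2] 106
flat yaw -7.911085642073119 [[ 435.35603684 -163.60705609]
 [ 431.82130558 -189.0443393 ]]
```

```bash
python3 -c "
from h import *
go(.4333,-.116,.0275,-10)"
```

```text
t4.5 shift [0.0672 0.0036 0.1319] rv [-0.    -0.     0.036] op 0.0642
```

Emit:
{"api": "play_rows", "payload": {"rows": [[[0.035, 0.002, 0.02], [0, 0, 0.036], -1], [[0.067, 0.0036, 0.05], [0, 0, 0.036], -1], [[0.067, 0.0036, 0.08], [0, 0, 0.036], -1], [[0.067, 0.0036, 0.09], [0, 0, 0.036], -1], [[0.067, 0.0036, 0.09], [0, 0, 0.036], -1], [[0.067, 0.0036, 0.09], [0, 0, 0.036], -1]]}}

```text
t: 4.95
position: [0.4331, -0.1181, 0.0702]
eef_rot: [0.767, 0.642, -0.0, 0.0]
ft_force: [-0.0, 0.1, -0.5]
opening: 0.0643
gripper_force: 15.0
```

```bash
python3 -c "
from h import *
go(.4333,-.116,.0275,-10)"
```

```text
t5.0 shift [ 0.0021 -0.0001  0.0426] rv [-0.001  0.001 -0.002] op 0.0643
```

Emit:
{"api": "play_rows", "payload": {"rows": [[[0.002, 0, 0.005], [0, 0, 0], -1], [[0.002, 0, 0.015], [0, 0, 0], -1], [[0.002, 0, 0.025], [0, 0, 0], -1], [[0.002, 0, 0.035], [0, 0, 0], -1], [[0.002, 0, 0.0415], [0, 0, 0], -1], [[0.002, 0, 0.0415], [0, 0, 0], -1], [[0.002, 0, 0.0415], [0, 0, 0], -1]]}}

```text
t: 5.53
position: [0.433, -0.1157, 0.0276]
eef_rot: [0.767, 0.642, -0.001, -0.0]
ft_force: [-0.1, -0.6, -0.6]
opening: 0.0642
gripper_force: 15.0
```

Emit:
{"api": "play_rows", "payload": {"rows": [[[0, 0, 0], [0, 0, 0], 1], [[0, 0, 0], [0, 0, 0], 1], [[0, 0, 0], [0, 0, 0], 1], [[0, 0, 0], [0, 0, 0], 1], [[0, 0, 0], [0, 0, 0], 1], [[0, 0, 0], [0, 0, 0], 1], [[0, 0, -0.03], [0, 0, 0], 1], [[0, 0, -0.07], [0, 0, 0], 1], [[0, 0, -0.11], [0, 0, 0], 1], [[0, 0, -0.135], [0, 0, 0], 1]]}}

```text
t: 6.37
position: [0.4342, -0.1161, 0.1666]
eef_rot: [0.767, 0.642, 0.001, 0.001]
ft_force: [1.3, -0.1, -0.3]
opening: 0.0871
gripper_force: 0.0
```

```bash
python3 -c "
from h import *
go(.62,-.144,.16,13)"
```

```text
t6.4 shift [0.0052 0.1878 0.0072] rv [ 0.003 -0.    -0.404] op 0.0871
```

Emit:
{"api": "play_rows", "payload": {"rows": [[[0.001, 0.04, 0], [0, 0, -0.08], 1], [[0.002, 0.08, 0], [0, 0, -0.16], 1], [[0.003, 0.12, 0], [0, 0, -0.24], 1], [[0.004, 0.155, 0.005], [0, 0, -0.32], 1], [[0.005, 0.18, 0.007], [0, 0, -0.38], 1], [[0.005, 0.188, 0.007], [0, 0, -0.404], 1], [[0.005, 0.188, 0.007], [0, 0, -0.404], 1], [[0.005, 0.188, 0.007], [0, 0, -0.404], 1]]}}

```text
t: 7.03
position: [0.619, -0.1438, 0.1556]
eef_rot: [0.623, 0.782, -0.001, -0.0]
ft_force: [0.1, -0.2, -0.1]
opening: 0.0866
gripper_force: 0.0
```

Run:
```python
from h import *
s=snap('wrist','w3.png'); m=(s['frame'].min(2)>185); m[:60]=0;m[270:]=0;m[:,:250]=0;m[:,390:]=0
blobs(s,m,.022,400)
go(.62,-.144,.16,13)
s=snap('side','s3.png'); cv2.imwrite('pics/s3.png',cv2.resize(s['frame'][100:220,280:440,::-1],(800,600)))
```

```text
outer px [324. 193.] mec 619.5 -145.8 d 54.5 area 2208 flat yaw 14.4 len 18.8 mid [ 644.2 -139.8]
hole px [322. 193.] mec 619.7 -145.7 d 44.4 area 1200 flat yaw 13.6 len 34.2 mid [ 630.8 -143.1]
t7.1 shift [-0.0006  0.0013 -0.004 ] rv [-0.001 -0.    -0.001] op 0.087
```

View pics/s3.png

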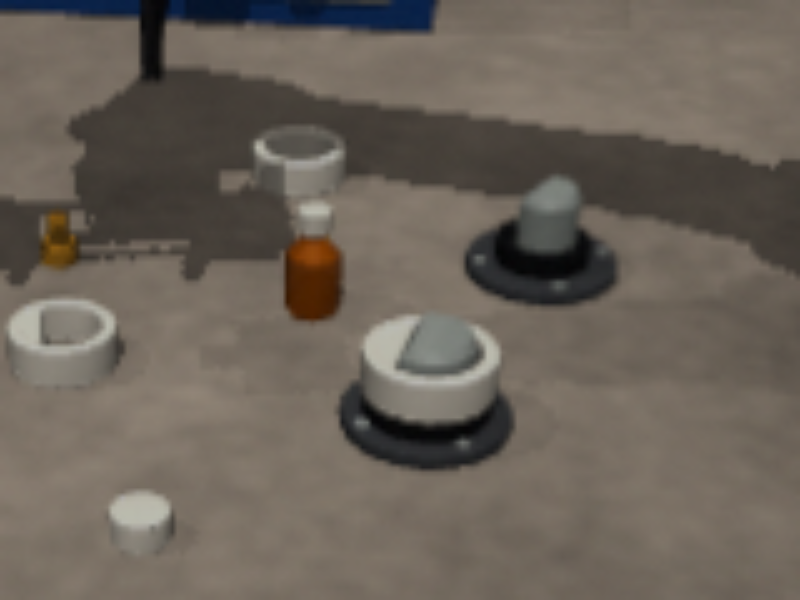

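The large collar is seated level, at (430,370) in the crop. The medium collar measures 54.5 mm across at (0.6195,−0.1458), yaw 14°.

```bash
python3 -c "
from h import *
go(.6196,-.1458,.0058,14)"
```

```text
t7.1 shift [-0.0024  0.0005  0.1505] rv [-0.    -0.    -0.018] op 0.0872
```

Emit:
{"api": "play_rows", "payload": {"rows": [[[-0.002, 0, 0.04], [0, 0, -0.018], 1], [[-0.002, 0, 0.08], [0, 0, -0.018], 1], [[-0.002, 0, 0.115], [0, 0, -0.018], 1], [[-0.002, 0, 0.14], [0, 0, -0.018], 1], [[-0.002, 0, 0.1505], [0, 0, -0.018], 1], [[-0.002, 0, 0.1505], [0, 0, -0.018], 1], [[-0.002, 0, 0.1505], [0, 0, -0.018], -1], [[-0.002, 0, 0.1505], [0, 0, -0.018], -1], [[-0.002, 0, 0.1505], [0, 0, -0.018], -1], [[-0.002, 0, 0.1505], [0, 0, -0.018], -1]]}}

```text
t: 7.97
position: [0.6209, -0.1456, 0.0072]
eef_rot: [0.615, 0.789, 0.001, 0.001]
ft_force: [0.5, 0.5, -0.1]
opening: 0.0679
gripper_force: 0.0
```

Emit:
{"api": "play_rows", "payload": {"rows": [[[0, 0, 0], [0, 0, 0], -1], [[0, 0, 0], [0, 0, 0], -1], [[0, 0, 0], [0, 0, 0], -1], [[0, 0, 0], [0, 0, 0], -1], [[0, 0, -0.03], [0, 0, 0], -1], [[0, 0, -0.07], [0, 0, 0], -1], [[0, 0, -0.11], [0, 0, 0], -1], [[0, 0, -0.14], [0, 0, 0], -1], [[0, 0, -0.155], [0, 0, 0], -1], [[0, 0, -0.155], [0, 0, 0], -1]]}}

```text
t: 8.8
position: [0.6217, -0.1462, 0.1647]
eef_rot: [0.615, 0.788, 0.002, 0.003]
ft_force: [0.7, -0.1, -1.2]
opening: 0.0544
gripper_force: 15.0
```

```bash
python3 -c "
from h import *
a=np.radians(-27+90)
go(.38-.07*np.cos(a),-.276-.07*np.sin(a),.16,-27)"
```

```text
t8.8 shift [-0.1199 -0.312   0.0031] rv [ 0.006 -0.     0.717] op 0.0544
```

Emit:
{"api": "play_rows", "payload": {"rows": [[[-0.014, -0.036, 0], [0, 0, 0.08], -1], [[-0.028, -0.072, 0], [0, 0, 0.16], -1], [[-0.042, -0.108, 0], [0, 0, 0.24], -1], [[-0.056, -0.144, 0], [0, 0, 0.32], -1], [[-0.07, -0.18, 0], [0, 0, 0.4], -1], [[-0.084, -0.216, 0], [0, 0, 0.48], -1], [[-0.098, -0.252, 0], [0, 0, 0.56], -1], [[-0.11, -0.285, 0.002], [0, 0, 0.65], -1], [[-0.118, -0.305, 0.003], [0, 0, 0.7], -1], [[-0.12, -0.312, 0.003], [0, 0, 0.717], -1]]}}

```text
t: 9.63
position: [0.3433, -0.3394, 0.1568]
eef_rot: [0.854, 0.52, -0.0, -0.001]
ft_force: [-0.3, 0.1, -0.8]
opening: 0.0544
gripper_force: 15.0
```

Emit:
{"api": "play_rows", "payload": {"rows": [[[0, 0, 0], [0, 0, 0], -1], [[0, 0, 0], [0, 0, 0], -1], [[0, 0, 0], [0, 0, 0], -1]]}}

```text
t: 9.88
position: [0.3481, -0.3366, 0.1574]
eef_rot: [0.852, 0.524, -0.0, -0.0]
ft_force: [0.8, -0.7, -0.2]
opening: 0.0544
gripper_force: 15.0
```

Run:
```python
from h import *
go(.348,-.338,.16,-27)
s=snap('wrist','w4.png'); q=proj(s,[[.38,-.276,.03]])[0].round().astype(int); print(q)
post(s,int(q[0]),int(q[1])); held(s,278,372,192,255)
```

```text
t9.9 shift [-0.0013  0.0005 -0.0026] rv [-0.     0.     0.004] op 0.0544
[325 126]
FOOT
outer px [328. 127.] mec 380.5 -280.7 d 83.6 area 5302 flat yaw -27.3 len 20.5 mid [ 416.2 -299. ]
hole px [325. 129.] mec 379.6 -281.2 d 42.0 area 1017 flat yaw -29.3 len 36.9 mid [ 387.9 -286.1]
POST
outer px [324. 129.] mec 380.2 -278.9 d 33.4 area 593 flat yaw -33.1 len 30.4 mid [ 385.6 -282.7]
held c [ 347.8 -336.8] r 27.2 in tool mm [ -0.1  -0.1 -16.2] 93
```

View pics/w4.png

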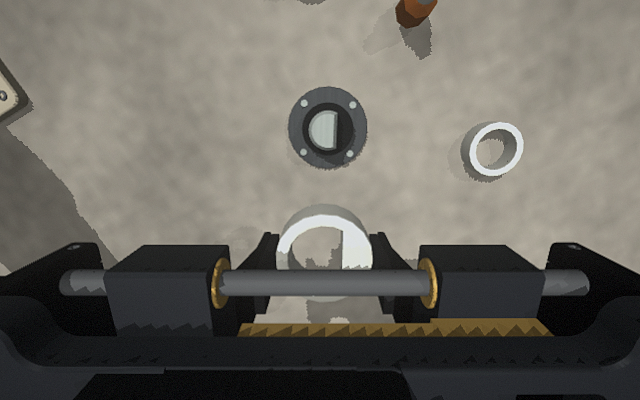

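Wrist view: the medium post is at (328,127), the held collar at (325,240) is centred in the gripper, and the plain ring at (492,150) is well clear.

```bash
python3 -c "
from h import *
go(.3804,-.2803,.07,-29)"
```

```text
t9.9 shift [0.065  0.0036 0.0874] rv [-0.     0.     0.039] op 0.0544
```

Emit:
{"api": "play_rows", "payload": {"rows": [[[0.035, 0.002, 0.02], [0, 0, 0.039], -1], [[0.065, 0.0036, 0.05], [0, 0, 0.039], -1], [[0.065, 0.0036, 0.075], [0, 0, 0.039], -1], [[0.065, 0.0036, 0.087], [0, 0, 0.039], -1], [[0.065, 0.0036, 0.087], [0, 0, 0.039], -1], [[0.065, 0.0036, 0.087], [0, 0, 0.039], -1], [[0.065, 0.0036, 0.087], [0, 0, 0.039], -1]]}}

```text
t: 10.52
position: [0.3799, -0.2818, 0.0714]
eef_rot: [0.862, 0.506, 0.0, 0.0]
ft_force: [0.1, -0.0, 0.2]
opening: 0.0544
gripper_force: 15.0
```

```bash
python3 -c "
from h import *
go(.3804,-.2803,.0275,-29)"
```

```text
t10.5 shift [ 0.0016 -0.0004  0.0439] rv [ 0.001  0.    -0.003] op 0.0544
```

Emit:
{"api": "play_rows", "payload": {"rows": [[[0.0015, 0, 0.005], [0, 0, 0], -1], [[0.0015, 0, 0.015], [0, 0, 0], -1], [[0.0015, 0, 0.025], [0, 0, 0], -1], [[0.0015, 0, 0.035], [0, 0, 0], -1], [[0.0015, 0, 0.042], [0, 0, 0], -1], [[0.0015, 0, 0.042], [0, 0, 0], -1], [[0.0015, 0, 0.042], [0, 0, 0], -1]]}}

```text
t: 11.1
position: [0.3794, -0.2803, 0.028]
eef_rot: [0.863, 0.506, -0.001, -0.0]
ft_force: [-0.1, -0.4, -0.6]
opening: 0.0541
gripper_force: 15.0
```

Emit:
{"api": "play_rows", "payload": {"rows": [[[0, 0, 0], [0, 0, 0], 1], [[0, 0, 0], [0, 0, 0], 1], [[0, 0, 0], [0, 0, 0], 1], [[0, 0, 0], [0, 0, 0], 1], [[0, 0, 0], [0, 0, 0], 1], [[0, 0, 0], [0, 0, 0], 1], [[0, 0, -0.03], [0, 0, 0], 1], [[0, 0, -0.07], [0, 0, 0], 1], [[0, 0, -0.11], [0, 0, 0], 1], [[0, 0, -0.135], [0, 0, 0], 1]]}}

```text
t: 11.93
position: [0.3802, -0.2813, 0.1668]
eef_rot: [0.863, 0.505, 0.001, 0.001]
ft_force: [1.4, -0.3, -0.2]
opening: 0.0871
gripper_force: 0.0
```

```bash
python3 -c "
from h import *
go(.463,.087,.16,20)"
```

```text
t11.9 shift [ 0.3617 -0.1081  0.0066] rv [ 0.003  0.001 -0.861] op 0.0871
```

Emit:
{"api": "play_rows", "payload": {"rows": [[[0.038, -0.011, 0], [0, 0, -0.09], 1], [[0.076, -0.022, 0], [0, 0, -0.18], 1], [[0.114, -0.034, 0], [0, 0, -0.27], 1], [[0.152, -0.045, 0], [0, 0, -0.36], 1], [[0.19, -0.057, 0], [0, 0, -0.45], 1], [[0.228, -0.068, 0], [0, 0, -0.54], 1], [[0.266, -0.08, 0], [0, 0, -0.63], 1], [[0.304, -0.091, 0.003], [0, 0, -0.72], 1], [[0.34, -0.102, 0.006], [0, 0, -0.8], 1], [[0.362, -0.108, 0.006], [0, 0, -0.861], 1]]}}

```text
t: 12.77
position: [0.4621, 0.0927, 0.1571]
eef_rot: [0.569, 0.822, 0.0, -0.0]
ft_force: [-0.4, -0.7, -0.2]
opening: 0.087
gripper_force: 0.0
```

Emit:
{"api": "play_rows", "payload": {"rows": [[[0, 0, 0], [0, 0, 0], 1], [[0, 0, 0], [0, 0, 0], 1], [[0, 0, 0], [0, 0, 0], 1]]}}

```text
t: 13.02
position: [0.4623, 0.0874, 0.1575]
eef_rot: [0.574, 0.819, -0.0, 0.0]
ft_force: [0.1, -0.4, -0.1]
opening: 0.087
gripper_force: 0.0
```

Run:
```python
from h import *
s=snap('wrist','w5.png'); m=(s['frame'].min(2)>185); m[:60]=0;m[270:]=0;m[:,:250]=0;m[:,390:]=0
blobs(s,m,.022,400)
go(.463,.087,.0058,20)
```

```text
outer px [324. 192.] mec 462.4 86.1 d 44.9 area 1489 flat yaw -145.6 len 16.2 mid [445.2  74.7]
hole px [322. 192.] mec 462.1 86.0 d 35.5 area 764 flat yaw 22.5 len 30.0 mid [470.3  89. ]
t13.1 shift [-0.0003  0.0007  0.1518] rv [-0.    -0.    -0.001] op 0.0871
```

View pics/w5.png

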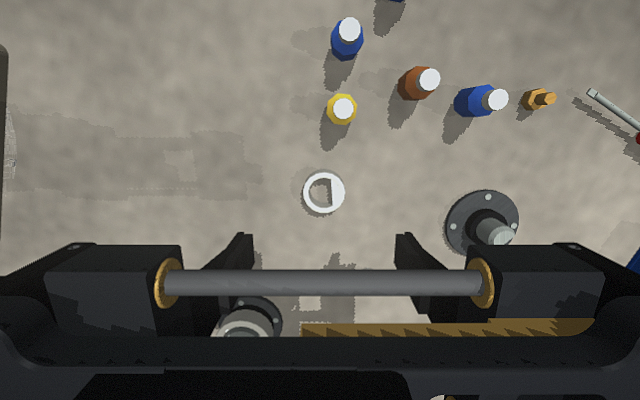

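Wrist view: the small D-collar is at (324,192) with its flat at yaw 22°, and the flasks and posts are clear of the fingers.

```bash
python3 -c "
from h import *
go(.4622,.086,.0058,22)"
```

```text
t13.1 shift [-0.001  -0.0004  0.1518] rv [-0.    -0.    -0.036] op 0.0871
```

Emit:
{"api": "play_rows", "payload": {"rows": [[[-0.001, 0, 0.04], [0, 0, -0.036], 1], [[-0.001, 0, 0.08], [0, 0, -0.036], 1], [[-0.001, 0, 0.115], [0, 0, -0.036], 1], [[-0.001, 0, 0.14], [0, 0, -0.036], 1], [[-0.001, 0, 0.152], [0, 0, -0.036], 1], [[-0.001, 0, 0.152], [0, 0, -0.036], 1], [[-0.001, 0, 0.152], [0, 0, -0.036], -1], [[-0.001, 0, 0.152], [0, 0, -0.036], -1], [[-0.001, 0, 0.152], [0, 0, -0.036], -1], [[-0.001, 0, 0.152], [0, 0, -0.036], -1]]}}

```text
t: 13.9
position: [0.4635, 0.0877, 0.0067]
eef_rot: [0.558, 0.83, 0.001, 0.0]
ft_force: [0.9, 0.2, 0.2]
opening: 0.0682
gripper_force: 0.0
```

Emit:
{"api": "play_rows", "payload": {"rows": [[[0, 0, 0], [0, 0, 0], -1], [[0, 0, 0], [0, 0, 0], -1], [[0, 0, 0], [0, 0, 0], -1], [[0, 0, 0], [0, 0, 0], -1], [[0, 0, 0], [0, 0, 0], -1], [[0, 0, -0.03], [0, 0, 0], -1], [[0, 0, -0.07], [0, 0, 0], -1], [[0, 0, -0.11], [0, 0, 0], -1], [[0, 0, -0.14], [0, 0, 0], -1], [[0, 0, -0.155], [0, 0, 0], -1]]}}

```text
t: 14.73
position: [0.4642, 0.0877, 0.1645]
eef_rot: [0.558, 0.83, 0.002, 0.001]
ft_force: [0.9, 0.5, -0.7]
opening: 0.0448
gripper_force: 15.0
```

```bash
python3 -c "
from h import *
a=np.radians(-27+90)
x,y=.645-.07*np.cos(a),.106-.07*np.sin(a);print(x,y)
go(x,y,.16,-27)"
```

```text
0.6132206650182317 0.04362954330681425
t14.7 shift [-0.097   0.1214  0.005 ] rv [ 0.004 -0.003  0.858] op 0.0448
```

Emit:
{"api": "play_rows", "payload": {"rows": [[[-0.02, 0.024, 0], [0, 0, 0.11], -1], [[-0.04, 0.048, 0], [0, 0, 0.22], -1], [[-0.06, 0.072, 0], [0, 0, 0.33], -1], [[-0.08, 0.096, 0], [0, 0, 0.44], -1], [[-0.09, 0.115, 0.003], [0, 0, 0.55], -1], [[-0.097, 0.121, 0.005], [0, 0, 0.66], -1], [[-0.097, 0.121, 0.005], [0, 0, 0.76], -1], [[-0.097, 0.121, 0.005], [0, 0, 0.83], -1], [[-0.097, 0.121, 0.005], [0, 0, 0.858], -1], [[-0.097, 0.121, 0.005], [0, 0, 0.858], -1]]}}

```text
t: 15.57
position: [0.6112, 0.0433, 0.1551]
eef_rot: [0.853, 0.522, -0.0, 0.0]
ft_force: [-0.6, -0.5, -0.4]
opening: 0.0447
gripper_force: 15.0
```

Emit:
{"api": "play_rows", "payload": {"rows": [[[0, 0, 0], [0, 0, 0], -1], [[0, 0, 0], [0, 0, 0], -1], [[0, 0, 0], [0, 0, 0], -1]]}}

```text
t: 15.82
position: [0.6113, 0.0434, 0.1555]
eef_rot: [0.852, 0.523, 0.0, -0.0]
ft_force: [-0.1, -0.3, -0.5]
opening: 0.0451
gripper_force: 15.0
```

Run:
```python
from h import *
go(.6132,.0436,.16,-27)
s=snap('wrist','w6.png'); q=proj(s,[[.645,.106,.03]])[0].round().astype(int); print(q)
post(s,int(q[0]),int(q[1])); held(s,286,364,192,255)
cv2.imwrite('pics/w6.png',cv2.resize(s['frame'][60:310,200:450,::-1],(600,600),interpolation=cv2.INTER_CUBIC))
```

```text
t15.8 shift [ 0.001   0.0016 -0.0045] rv [-0.    -0.     0.001] op 0.0451
[326 123]
FOOT
outer px [328. 116.] mec 649.5 108.8 d 83.9 area 5320 flat yaw 37.3 len 21.3 mid [681.5 133.6]
POST
outer px [325. 116.] mec 649.2 110.7 d 25.3 area 319 flat yaw -28.7 len 22.4 mid [653.7 107.9]
held c [610.5  42.1] r 22.2 in tool mm [ -1.5  -0.2 -16.2] 75
```

View pics/w6.png

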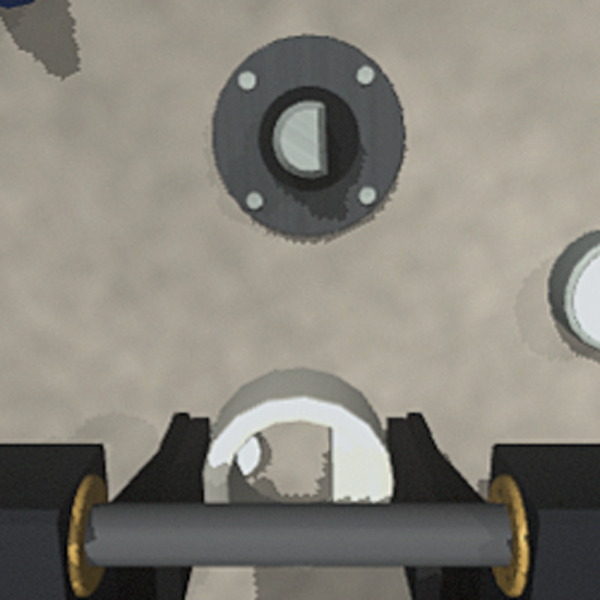

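Crop: the small post is at (308,137) with its flat to the right, parallel to the collar's flat at (332,460).

```bash
python3 -c "
from h import *
go(.65,.1105,.07,-28.5)"
```

```text
t15.9 shift [0.0773 0.0041 0.0856] rv [-0.    -0.     0.027] op 0.045
```

Emit:
{"api": "play_rows", "payload": {"rows": [[[0.035, 0.002, 0.02], [0, 0, 0.027], -1], [[0.07, 0.004, 0.04], [0, 0, 0.027], -1], [[0.077, 0.004, 0.065], [0, 0, 0.027], -1], [[0.077, 0.004, 0.085], [0, 0, 0.027], -1], [[0.077, 0.004, 0.085], [0, 0, 0.027], -1], [[0.077, 0.004, 0.085], [0, 0, 0.027], -1], [[0.077, 0.004, 0.085], [0, 0, 0.027], -1]]}}

```text
t: 16.45
position: [0.6506, 0.1093, 0.0721]
eef_rot: [0.86, 0.511, 0.001, 0.0]
ft_force: [0.2, -0.4, 0.6]
opening: 0.0451
gripper_force: 15.0
```

```bash
python3 -c "
from h import *
go(.65,.1105,.0275,-28.5)"
```

```text
t16.4 shift [ 0.0007 -0.0011  0.0446] rv [ 0.001 -0.001 -0.002] op 0.0451
```

Emit:
{"api": "play_rows", "payload": {"rows": [[[0.001, -0.001, 0.005], [0, 0, 0], -1], [[0.001, -0.001, 0.015], [0, 0, 0], -1], [[0.001, -0.001, 0.025], [0, 0, 0], -1], [[0.001, -0.001, 0.035], [0, 0, 0], -1], [[0.001, -0.001, 0.043], [0, 0, 0], -1], [[0.001, -0.001, 0.043], [0, 0, 0], -1], [[0.001, -0.001, 0.043], [0, 0, 0], -1]]}}

```text
t: 17.03
position: [0.6491, 0.1113, 0.0269]
eef_rot: [0.86, 0.511, -0.001, -0.0]
ft_force: [-0.6, -0.0, -1.1]
opening: 0.0442
gripper_force: 15.0
```

Emit:
{"api": "play_rows", "payload": {"rows": [[[0, 0, 0], [0, 0, 0], 1], [[0, 0, 0], [0, 0, 0], 1], [[0, 0, 0], [0, 0, 0], 1], [[0, 0, 0], [0, 0, 0], 1], [[0, 0, 0], [0, 0, 0], 1], [[0, 0, 0], [0, 0, 0], 1], [[0, 0, -0.03], [0, 0, 0], 1], [[0, 0, -0.07], [0, 0, 0], 1], [[0, 0, -0.11], [0, 0, 0], 1], [[-0.03, 0, -0.14], [0, 0, 0], 1]]}}

```text
t: 17.87
position: [0.6371, 0.0914, 0.1699]
eef_rot: [0.858, 0.514, 0.002, -0.0]
ft_force: [1.8, 1.2, -0.1]
opening: 0.0867
gripper_force: 0.0
```

Emit:
{"api": "play_rows", "payload": {"rows": [[[-0.04, -0.02, -0.02], [0, 0, 0], 1], [[-0.08, -0.04, -0.04], [0, 0, 0], 1], [[-0.1, -0.05, -0.05], [0, 0, 0], 1], [[-0.1, -0.05, -0.05], [0, 0, 0], 1], [[-0.1, -0.05, -0.05], [0, 0, 0], 1]]}}

```text
t: 18.28
position: [0.5434, 0.0208, 0.2187]
eef_rot: [0.86, 0.51, 0.002, -0.001]
ft_force: [0.8, 1.2, 0.0]
opening: 0.0872
gripper_force: 0.0
```

Run:
```python
from h import *
s=snap('side'); w=snap('wrist'); 
t=[]
for P in [(.433,-.116,.03),(.380,-.280,.03),(.649,.109,.03)]:
    u,v=proj(s,[P])[0].astype(int); t.append(cv2.resize(s['frame'][v-30:v+30,u-33:u+33],(264,240),interpolation=cv2.INTER_CUBIC))
a=np.hstack(t); b=cv2.resize(w['frame'],(480,300)); b=np.pad(b,((0,0),(0,792-480),(0,0)))
cv2.imwrite('pics/end.png',np.vstack([a,b])[:,:,::-1])
s=snap('top'); h=cv2.cvtColor(s['frame'],cv2.COLOR_RGB2HSV); m=(h[...,1]<45)&(h[...,2]>165)
for u,v in [(213,242),(453,188)]:
    k=np.zeros_like(m); k[v-18:v+18,u-18:u+18]=1; blobs(s,m&k,.022,60)
```

```text
outer px [212. 242.] mec 366.5 306.6 d 43.6 area 1313 flat yaw -140.5 len 17.8 mid [352.6 293.3]
hole px [212. 242.] mec 366.6 306.7 d 40.8 area 1099 flat yaw 39.7 len 17.9 mid [380.6 317.4]
```

View pics/end.png

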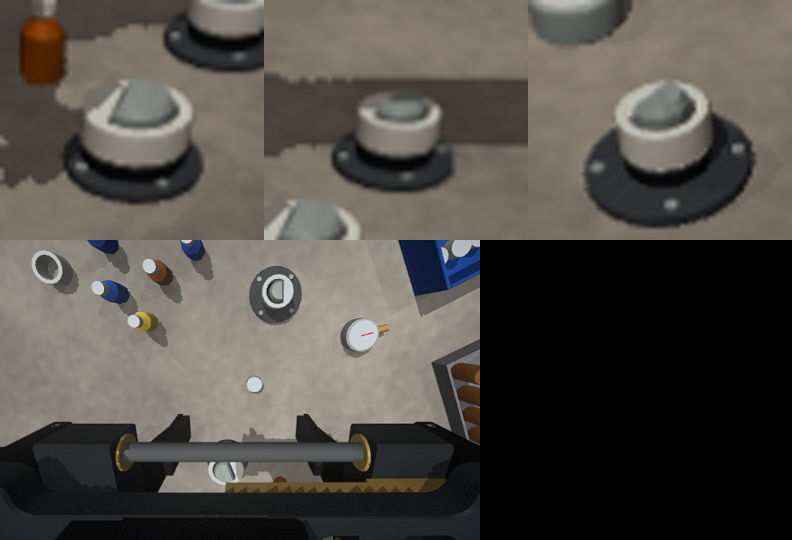

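The side crops show all three collars down level on their shoulders, with the posts standing proud of them. The wrist view shows the gripper clear, the nearby amber flask upright and the small ring unmoved. I hand in.

```bash
python3 -c "
from h import *
print(order.job_done())"
```

```text
the job is handed in; nothing more can be done
None
```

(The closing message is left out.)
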